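# Tip the long battery pack out of its flush pocket

## Task

On the radio repair bench, three parts lie flush in the pockets of a grey tip-out block. Press down the notch-side end of the long battery pack so that it tips up in its pocket, then grip the raised end, lift the pack out and lay it flat, contacts up, in the open bay of the battery analyser. Leave the short battery pack lying in its pocket.

Things in the scene. Friction and masses are not known exactly. Their poses are not given: they have to be found in the camera images.
- long_pack_center (a point): Centre of the long battery pack, a loose slab of smooth, slippery black plastic, 80 (x) x 44 (y) x 18 mm (z), 90 g, brass contacts on top at its +x end. It starts flush in one pocket, axes parallel to the block's. Pressed 10 mm from its +x end (under 5 N, tool 6 to 8 mm below the block's top is enough), it goes over and stays tipped at about 35 degrees, -x end 20 mm above the block.
- short_pack_center (a point): Centre of the short battery pack, a bystander: same look, 44 x 44 x 18 mm, lying flush in another pocket. The third pocket holds a round black loudspeaker, 42 mm across and 18 mm high.
- block: Fixed grey tip-out block, 114 (x) x 216 (y) x 52 mm high; origin: centre of its underside. Three pockets at y = -66, 0, +66 mm, each 48 mm wide, x = -41.5 to +45; part centres at x = 0. Floor level at height 34 up to a ridge at x = +2, then sloping down 35 degrees. The end wall on the +x side (away from the robot) is only 38 mm high: the notch. Walls between pockets 18 mm thick.
- bay (a point): Centre of the floor of the open bay in the battery analyser, a low fixed grey box 150 (x) x 130 (y) mm. Bay 134 (x) x 114 mm (y) inside; its floor is 20 mm above the table and its rim 12 mm above that floor; axes along its sides.
Not all that is in view belongs to the job. What is shaped like the block but green is not meant.

How it is judged:
By the outcome, as a careful person would: the job done as asked, in the order asked, and still so for the second after the job is handed in, with the robot touching nothing.
It also fails if it takes over 48 s, if anything falls off the work surface, if the arm or the gripper's body presses on something with over 40 N, if the wrist force passes 120 N, or if a joint passes its speed limit or range.

## Robot

A 7-joint arm with a two-finger parallel gripper is mounted at the origin on the work surface. World frame = base frame: x ahead of the robot, y to its left, z up, the work surface at z = 0. Lengths are in m, angles in rad, forces in N, time in s.
With the tool pointing down it reaches from about 0.4 to 0.85 m from the base axis. Payload 4.4 kg.
Tool frame: the origin (TCP) lies at the very end of the fingers, on their centre line; the grasp point (between the pads) lies 19 mm behind it (arm.pinch_z is the distance from the TCP to the grasp point, in m); z points along the fingers, x is the direction in which the jaws open and shut, and the axes are right-handed (so a half turn about z gives the same grasp; the last joint's range is limited). The gripper opens to 94 mm and grips with 3 to 60 N. Pads are 16 mm wide; open, the fingers measure 119 mm over their backs; the gripper's body (75 mm by 177 mm) begins 78 mm behind the grasp point.
Start: joints at [-1.327, 0.628, 0.038, 1.517, -0.027, 0.996, -0.02], TCP at [0.198, 0.619, 0.205] pointing down, gripper open.
Joint ranges: [-3.06, 3.06], [-0.37, 2.12], [-1.25, 1.32], [0.18, 2.47], [-1.1, 4.24], [0.23, 1.98], [-2.94, 2.94]. Speed limits (rad/s): [2.57, 2.57, 3.14, 3.14, 3.14, 3.14, 3.14].

## Interface

Orientations are given as a unit quaternion [x, y, z, w].
In Python, from station import arm gives the robot as it stands.
- The arm moves only by the tool jog_arm, never from a script. Its argument "deltas" is a list of rows, each an object with "claw": the gripper command: -1 is fully open, 1 is shut, values between are in proportion; "slide": the shift along the tool's x, y, z in cm, a list of three; "rot": the turn, a rotation vector about the tool's x, y, z in degrees, a list of three. In form: [{"claw": claw, "slide": [x, y, z], "rot": [rx, ry, rz]}, ...]. A call has exactly 10 rows; each row shifts and turns the pose as measured when the row begins, along the tool's axes as they then stand; what a row does not reach is not made up. A row lasts 1/12 s, in which the tool goes at most 41.7 mm and 7.16 degrees, less where a joint would pass 70% of its speed; a pose out of reach is approached as far as the arm can. A call is refused whole if a number of a shift passes 4.17 or a number of a turn 7.16, either way. A call with a gripper value outside its range is refused whole. The fingers move at their own pace and stop on an object; "grip_force" is the grip in N (left out, the last holds). Time passes only in rows, so rows that do not move let the fingers close, or fill a call up. It gives the time, the measured TCP pose, the force and the opening at its end, in the units of the state.
- arm.get_state(): the state, without advancing time (a new reading comes with each control period).
- arm.camera(name): name is "side" or "top" or "wrist"; returns a dict with "frame" (480x640x3 uint8, red, green, blue), "intrinsics" (3x3 intrinsics, pixels), "rvec" (rotation vector, rad) and "tvec" (3), from world to camera coordinates, as OpenCV has them; the wrist camera has in their place "mount" (4x4, takes a point from camera to tool coordinates, whose origin is the TCP and whose axes are the tool frame's). Camera axes: x right, y down, z forward; pixel columns grow to the right and rows downward; lengths in m; the calibration is good to about 2 mm. The wrist camera is an equidistant fisheye: a pixel r from the principal point sees the ray r / f radians off the axis. A picture is of the moment at which its call begins: read the wrist's pose just before it. There is no depth.
- arm.job_done(): hands the job in, once; it reports no verdict.
Trained networks look in the newest picture that a camera, given by its name, has taken for a name from the list of things; names that differ only in an ending like _2 or _b are one class to them, and where a whole thing is asked for, a point or a joint stands for the part that bears it (a point fixed in the world has none). Each returns a list of dicts, best first, with "score" (0 to 1); they miss things now and then, are a little off and sometimes report something else, mostly with a low value. They report only what shows in the picture. A call takes as long as a camera call. They do not tell look-alikes from the thing itself.
- arm.recognise(camera, thing): "bbox" ([centre column, centre row, width, height] in pixels, round what is visible of it).
The state is a dict: "time": time; "joint_pos": joint angles; "qd": joint speeds; "tau": joint torques, N m; "eef_pos": TCP position; "ee_rot": TCP orientation; "ft_force": force on the tool from outside, world axes, zero at the start; "torque": the same for the moment, N m; "opening": opening from 0.0 (shut) to 1.0 (fully open).
Only numpy, scipy, OpenCV 4.12 (cv2) and the standard library are available. Lean on these libraries where they do the work, as an engineer would, in place of code of your own. Each camera call takes 0.05 s, during which the arm holds its last target.

## Working session

There is one attempt and no reset: what is moved stays moved. The work goes in short steps, Python scripts to look and compute and a tool call to move; the robot and the scene stay as the last step left them, time stands still between calls to the robot, and variables do not carry over. Pictures are saved under pics/ and viewed, and the job is handed in when it is done.

Besides the shell and the picture viewer there is one more tool, called after "Call:" as name(argument=value, ...) on one line, values as JSON. jog_arm: Moves the arm, as the interface text tells. Its arguments: {"type":"object","properties":{"deltas":{"type":"array"},"grip_force":{"type":"number"}},"required":["deltas"]}

```bash
ls; mkdir -p pics
python3 - <<'E'
from station import arm
import cv2
s=arm.get_state(); print(s)
for n in ["side","top","wrist"]:
    c=arm.camera(n); cv2.imwrite(f"pics/{n}0.png",c["frame"][:,:,::-1])
    print(n,{k:v for k,v in c.items() if k!="frame"})
    for t in ["long_pack_center","short_pack_center","block","bay"]:
        try: print(t,[(d["score"],d["bbox"]) for d in arm.recognise(n,t)])
        except Exception as e: print(t,e)
print(arm.get_state()["time"])
E
```

```text
pics
{'time': 0.0, 'joint_pos': array([-1.32679476,  0.62933977,  0.03844829,  1.51835143, -0.02696741,
        0.99629628, -0.0200215 ]), 'qd': array([-0.00033122, -0.00034296,  0.00068814, -0.0015089 ,  0.00038043,
       -0.00152272,  0.00181816]), 'tau': array([ 6.92951908e-04, -5.49721813e+01,  1.14393957e+00, -1.86640978e+01,
       -5.21097437e-02,  2.34929973e-02,  1.56346846e-04]), 'eef_pos': array([0.19794917, 0.61842927, 0.20456368]), 'ee_rot': array([ 8.07736533e-01,  5.89542885e-01, -7.41339968e-04,  5.75253329e-04]), 'ft_force': array([-0.56753015, -0.19823303, -0.12317673]), 'torque': array([ 0.06300599, -0.01274938,  0.01716313]), 'opening': 1.000945795347947}
side {'intrinsics': array([[478.28114301,   0.        , 316.44408371],
       [  0.        , 478.28114301, 224.3296274 ],
       [  0.        ,   0.        ,   1.        ]]), 'rvec': array([ 2.13233999, -0.60337205,  0.31195549]), 'tvec': array([-0.38254181,  0.14004677,  0.89212959])}
long_pack_center [(0.95, [364.6, 239.7, 41.6, 30.8])]
short_pack_center [(0.75, [415.7, 273.2, 31.2, 25.7])]
block [(0.96, [202.
[... 616 characters left out ...]
(0.62, [192.9, 283.1, 109.1, 74.1])]
bay [(0.74, [219.6, 175.4, 75.4, 76.9])]
wrist {'intrinsics': array([[371.64829954,   0.        , 317.89590048],
       [  0.        , 371.64829954, 237.22327845],
       [  0.        ,   0.        ,   1.        ]]), 'mount': array([[ 9.99999392e-01, -4.62978450e-04, -1.00063456e-03,
        -9.56084155e-04],
       [ 7.17670617e-04,  9.62305168e-01,  2.71971044e-01,
        -7.96326831e-02],
       [ 8.36999074e-04, -2.71971597e-01,  9.62304915e-01,
        -1.77803615e-01],
       [ 0.00000000e+00,  0.00000000e+00,  0.00000000e+00,
         1.00000000e+00]])}
long_pack_center []
short_pack_center []
block [(0.95, [103.7, 320.1, 93.5, 81.4])]
bay []
0.75
```

View pics/top0.png

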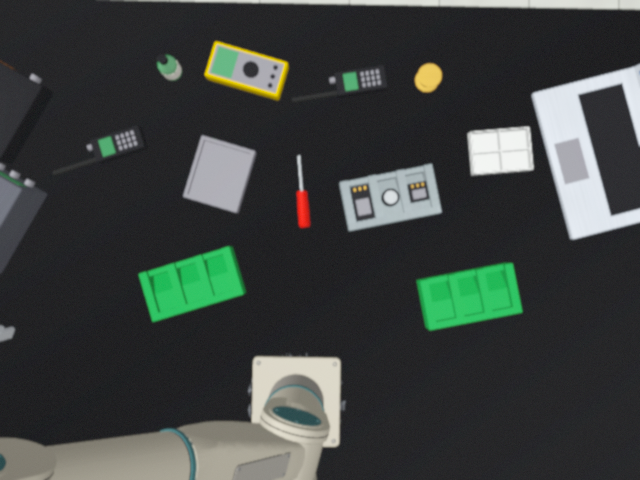

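View pics/side0.png

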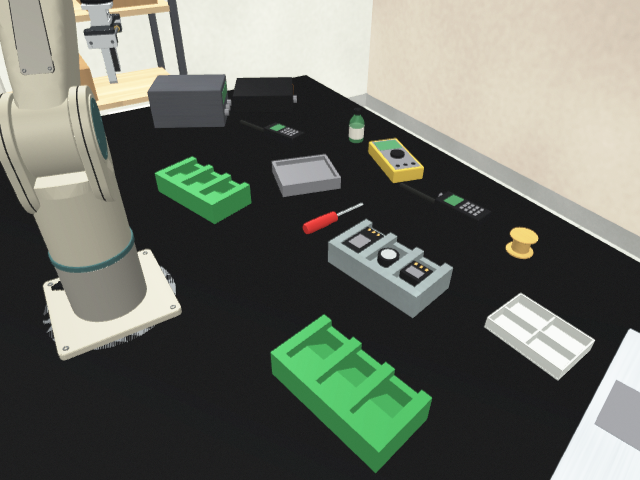

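View pics/wrist0.png

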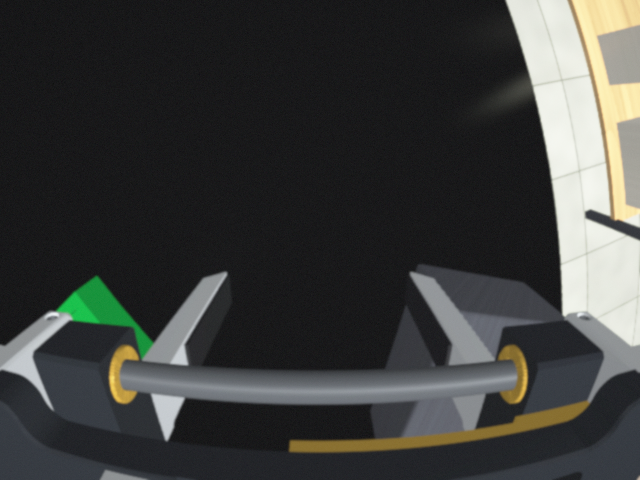

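Run:
```python
import cv2
a=cv2.imread("pics/top0.png")[140:260,170:460]; cv2.imwrite("pics/top0c.png",cv2.resize(a,None,fx=2.75,fy=2.75,interpolation=cv2.INTER_CUBIC))
a=cv2.imread("pics/side0.png")[140:330,260:470]; cv2.imwrite("pics/side0c.png",cv2.resize(a,None,fx=3,fy=3,interpolation=cv2.INTER_CUBIC))
```

```text
(no output)
```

View pics/top0c.png

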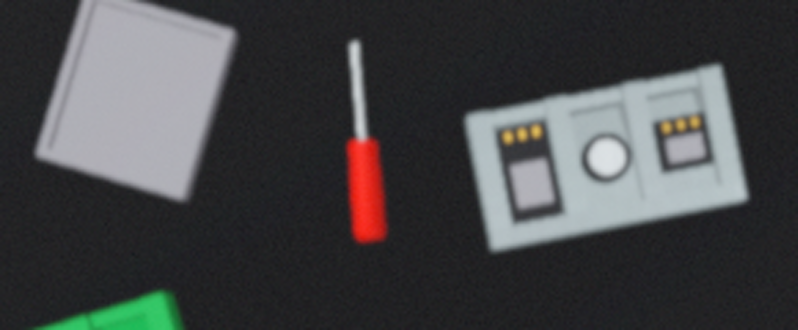

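View pics/side0c.png

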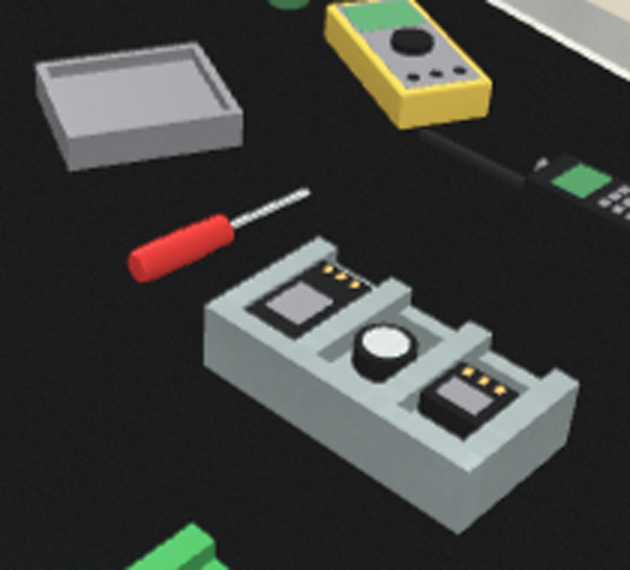

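```bash
cat > h.py <<'E'
import numpy as np, cv2
from scipy.spatial.transform import Rotation as R
def proj(c,P):
    return cv2.projectPoints(np.asarray(P,float).reshape(-1,1,3),c["rvec"],c["tvec"],c["intrinsics"],None)[0].reshape(-1,2)
def back(c,uv,z):
    Rm=cv2.Rodrigues(c["rvec"])[0]; C=-Rm.T@c["tvec"]
    d=Rm.T@np.linalg.inv(c["intrinsics"])@np.array([uv[0],uv[1],1.]); return C+d*(z-C[2])/d[2]
def T(pose,P):
    x,y,a=pose; P=np.asarray(P,float).reshape(-1,3)
    return P@np.array([[np.cos(a),np.sin(a),0],[-np.sin(a),np.cos(a),0],[0,0,1]])+[x,y,0]
E
python3 - <<'E'
from h import *; from station import arm
from scipy.optimize import minimize
cs={n:arm.camera(n) for n in["top","side"]}
import pickle; pickle.dump(cs,open("c0.pkl","wb"))
def mask(n,box,seed):
    f=cs[n]["frame"].astype(int); u,v,w,h=box
    m=((f.min(2)>75)&((f.max(2)-f.min(2))<45)).astype(np.uint8)
    k=np.zeros_like(m); k[v-h:v+h,u-w:u+w]=1; m=m*k
    q,l,st,ce=cv2.connectedComponentsWithStats(m); i=1+np.argmax(st[1:,4]); 
    pts=np.argwhere(l==i)[:,::-1].astype(np.int32); hull=cv2.convexHull(pts); print(n,st[i])
    S=np.zeros((480*4,640*4),np.uint8); cv2.fillConvexPoly(S,(hull*4+2),1); return S
def fit(boxes,dims,init):
    ms={n:mask(n,b,0) for n,b in boxes.items()}
    lx,ly,lz=np.array(dims)/2; P=[[sx*lx,sy*ly,z] for sx in(-1,1) for sy in(-1,1) for z in(0,2*lz)]
    def cost(p,ns=ms):
        o=0
        for n in ns:
            h=cv2.convexHull((proj(cs[n],T(p,P))*4+2).astype(np.float32)); S=np.zeros_like(ms[n])
            cv2.fillConvexPoly(S,(h*16).round().astype(np.int32),1,shift=4)
            o+=1-(S&ms[n]).sum()/ (S|ms[n]).sum()
        return o
    for ns in (["top"],["side"],["top","side"]):
        b=None
        for da in(-.1,.1):
            s=[init[0],init[1],init[2]+da]
            sim=np.array([s]+[np.add(s,e) for e in([.02,0,0],[0,.02,0],[0,0,.15])])
            r=minimize(cost,s,args=(ns,),method="Nelder-Mead",options=dict(initial_simplex=sim,xatol=1e-4,fatol=1e-5))
            if b is None or r.fun<b.fun:b=r
        print(ns,b.x,b.fun)
    return b.x
for nm,bx,d,z,u in (("block",{"top":(391,196,56,40),"side":(390,268,66,54)},(.114,.216,.052),.03,(391,196)),("an",{"top":(220,175,44,44),"side":(307,175,38,25)},(.15,.13,.032),.02,(220,175))):
    g=back(cs["top"],u,z); print(nm,g); fit(bx,d,(g[0],g[1],.2 if nm=="block" else -.25))
E
```

```text
block [ 0.48470351 -0.21579619  0.03      ]
top [ 339  163  103   69 4652]
side [ 328  219  125   99 5272]
['top'] [ 0.48134748 -0.21247584  0.20032164] 0.054287981746937164
['side'] [ 0.48193802 -0.21085772  0.21122012] 0.003375186873458058
['top', 'side'] [ 0.48196321 -0.2109509   0.21150608] 0.05893001819459909
an [0.52850475 0.18759473 0.02      ]
top [ 182  135   74   78 3907]
side [ 272  154   69   43 2223]
['top'] [ 0.53153281  0.1903296  -0.27251731] 0.04792816357778562
['side'] [ 0.53185427  0.18942924 -0.27888543] 0.015771549799017404
['top', 'side'] [ 0.53184116  0.18934043 -0.27925514] 0.0651404944373778
```

```bash
cat >> h.py <<'E'
BLK=(.4818,-.2110,.209); BAY=(.5318,.1893,-.279)
def toolR(yaw,tilt=0):
    # tool x along block-y dir (yaw+90), y along yaw, z down; tilt deg: tool z leans forward(+yaw dir)
    R0=R.from_euler("z",yaw)*R.from_matrix(np.array([[0,1,0],[1,0,0],[0,0,-1.]]))
    return R0*R.from_euler("x",tilt,degrees=True)
def plan(s,pos,Rt,n=10):
    p=np.array(s["eef_pos"]);q=R.from_quat(s["ee_rot"]); rv=(q.inv()*Rt).as_rotvec()
    print("at",p.round(4),"dist mm",np.round((np.array(pos)-p)*1e3,1),"rotdeg",np.degrees(rv).round(2))
    for k in range(n):
        qk=q*R.from_rotvec(rv*k/n); d=qk.inv().apply((np.array(pos)-p)/n)*100
        if k%3==0 or n<4 or k==n-1: print(k,d.round(2),np.degrees(rv/n).round(2))
E
python3 - <<'E'
from h import *; from station import arm
s=arm.get_state()
print(toolR(BLK[2]).as_matrix().round(2), T(BLK,[[.03,.066,.045],[0,.066,.05]]))
plan(s,(.48,.27,.21),toolR(BLK[2]))
E
```

```text
[[-0.21  0.98  0.  ]
 [ 0.98  0.21  0.  ]
 [ 0.    0.   -1.  ]] [[ 0.49745337 -0.14021178  0.045     ]
 [ 0.4681062  -0.14643623  0.05      ]]
at [0.1981 0.6191 0.2055] dist mm [ 281.9 -349.1    4.5] rotdeg [-0.000e+00 -1.000e-02 -2.972e+01]
0 [-2.47  3.75 -0.05] [-0.   -0.   -2.97]
3 [-3.02  3.32 -0.05] [-0.   -0.   -2.97]
6 [-3.5   2.81 -0.04] [-0.   -0.   -2.97]
9 [-3.89  2.24 -0.04] [-0.   -0.   -2.97]
```

Call:
jog_arm(deltas=[{"claw": 1, "slide": [-2.3, 3.4, 0], "rot": [0, 0, -3]}, {"claw": 1, "slide": [-2.4, 3.3, 0], "rot": [0, 0, -3]}, {"claw": 1, "slide": [-2.6, 3.2, 0], "rot": [0, 0, -3]}, {"claw": 1, "slide": [-2.7, 3.1, 0], "rot": [0, 0, -3]}, {"claw": 1, "slide": [-2.9, 2.9, 0], "rot": [0, 0, -3]}, {"claw": 1, "slide": [-3.0, 2.8, 0], "rot": [0, 0, -3]}, {"claw": 1, "slide": [-3.2, 2.6, 0], "rot": [0, 0, -3]}, {"claw": 1, "slide": [-3.3, 2.4, 0], "rot": [0, 0, -3]}, {"claw": 1, "slide": [-3.5, 2.2, 0], "rot": [0, 0, -3]}, {"claw": 1, "slide": [-3.6, 2.0, 0], "rot": [0, 0, -3]}], grip_force=10)

```text
time: 1.68
eef_pos: [0.459, 0.3092, 0.2027]
ee_rot: [0.609, 0.793, 0.003, -0.004]
ft_force: [0.4, 0.4, 0.2]
opening: 0.326
```

Run:
```python
from h import *; from station import arm
s=arm.get_state();print(s["joint_pos"].round(2),s["opening"],s["time"])
plan(s,(.485,-.14,.20),toolR(BLK[2]))
```

```text
[-0.56  0.49 -0.12  1.79  0.06  0.86  1.13] 0.3256037484713382 1.6833
at [0.459  0.3092 0.2027] dist mm [  26.  -449.2   -2.7] rotdeg [-0.03 -0.57  3.03]
0 [-4.41 -0.91 -0.02] [-0.   -0.06  0.3 ]
3 [-4.42 -0.84 -0.  ] [-0.   -0.06  0.3 ]
6 [-4.43 -0.77  0.01] [-0.   -0.06  0.3 ]
9 [-4.44 -0.7   0.02] [-0.   -0.06  0.3 ]
```

Call:
jog_arm(deltas=[{"claw": 1, "slide": [-4.1, -0.8, 0], "rot": [0, 0, 0.3]}, {"claw": 1, "slide": [-4.1, -0.8, 0], "rot": [0, 0, 0.3]}, {"claw": 1, "slide": [-4.1, -0.8, 0], "rot": [0, 0, 0.3]}, {"claw": 1, "slide": [-4.1, -0.8, 0], "rot": [0, 0, 0.3]}, {"claw": 1, "slide": [-4.1, -0.8, 0], "rot": [0, 0, 0.3]}, {"claw": 1, "slide": [-4.1, -0.8, 0], "rot": [0, 0, 0.3]}, {"claw": 1, "slide": [-4.1, -0.8, 0], "rot": [0, 0, 0.3]}, {"claw": 1, "slide": [-4.1, -0.8, 0], "rot": [0, 0, 0.3]}, {"claw": 1, "slide": [-4.1, -0.8, 0], "rot": [0, 0, 0.3]}, {"claw": 1, "slide": [-4.1, -0.8, 0], "rot": [0, 0, 0.3]}])

```text
time: 2.52
eef_pos: [0.4837, -0.1066, 0.1999]
ee_rot: [0.631, 0.776, 0.008, -0.0]
ft_force: [1.3, -0.0, 0.3]
opening: 0.004
```

```bash
cat >> h.py <<'E'
def wproj(c,s,P):
    M=c["mount"]; P=np.asarray(P,float).reshape(-1,3)
    t=R.from_quat(s["ee_rot"]).inv().apply(P-s["eef_pos"]); k=(t-M[:3,3])@M[:3,:3]
    th=np.arctan2(np.hypot(k[:,0],k[:,1]),k[:,2]); ph=np.arctan2(k[:,1],k[:,0]); K=c["intrinsics"]
    return np.c_[K[0,2]+K[0,0]*th*np.cos(ph),K[1,2]+K[1,1]*th*np.sin(ph)]
def overlay(c,s,f,fn,pose=None,pts=None):
    im=np.ascontiguousarray(c["frame"][:,:,::-1]); pose=pose or BLK
    def L(Q,col):
        Q=np.array(Q,float); Q=np.concatenate([a+(b-a)*np.linspace(0,1,8)[:,None] for a,b in zip(Q,np.roll(Q,-1,0))])
        cv2.polylines(im,[f(T(pose,Q)).round().astype(int)],True,col,1)
    for Q,col in pts: L(Q,col)
    cv2.imwrite(fn,im)
def rect(x0,x1,y0,y1,z): return [[x0,y0,z],[x1,y0,z],[x1,y1,z],[x0,y1,z]]
E
cat > w.py <<'E'
import sys
from h import *; from station import arm
s=arm.get_state(); c=arm.camera("wrist")
overlay(c,s,lambda P:wproj(c,s,P),sys.argv[1],BLK,[(rect(-.057,.057,-.108,.108,.052),(0,0,255)),(rect(-.04,.04,.044,.088,.052),(0,255,255))])
t=arm.camera("top")
E
python3 - <<'E'
from h import *; from station import arm
s=arm.get_state();print(s["joint_pos"].round(2),s["opening"],s["time"])
plan(s,T(BLK,[.03,.066,.1])[0],toolR(BLK[2]))
E
python3 w.py pics/w1.png
```

```text
[ 0.22  0.41 -0.07  1.95  0.02  0.77  1.92] 0.004228189187820276 2.5167
at [ 0.4837 -0.1066  0.1999] dist mm [ 13.8 -33.6 -99.9] rotdeg [ 0.7  -0.59 -0.16]
0 [-0.37  0.05  1.  ] [ 0.07 -0.06 -0.02]
3 [-0.36  0.06  1.  ] [ 0.07 -0.06 -0.02]
6 [-0.36  0.06  1.  ] [ 0.07 -0.06 -0.02]
9 [-0.36  0.06  1.  ] [ 0.07 -0.06 -0.02]
```

View pics/w1.png

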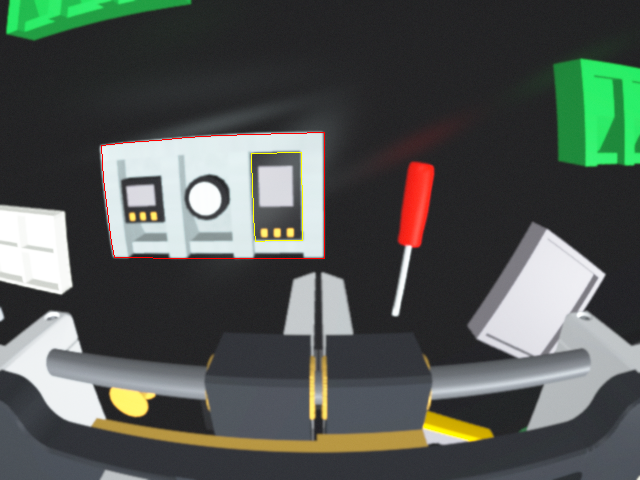

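Three block-shaped things are in the top view. The grey one at (391,196) fits, and the green ones at (192,283) and (469,296) are excluded. In the wrist crop, my fitted outlines land on the grey block. The 80x44 outline lands on the pack at (277,196), whose contacts are at (278,233) on the notch side. The short pack is at (143,200).

Call:
jog_arm(deltas=[{"claw": 1, "slide": [-0.6, 0.1, 0.6], "rot": [0.1, 0, 0]}, {"claw": 1, "slide": [-0.6, 0.1, 0.8], "rot": [0.1, 0, 0]}, {"claw": 1, "slide": [-0.6, 0.1, 1.2], "rot": [0.1, 0, 0]}, {"claw": 1, "slide": [-0.6, 0.1, 1.4], "rot": [0.1, 0, 0]}, {"claw": 1, "slide": [-0.5, 0.1, 1.4], "rot": [0.1, -0.1, 0]}, {"claw": 1, "slide": [-0.4, 0.1, 1.4], "rot": [0.1, -0.1, 0]}, {"claw": 1, "slide": [-0.3, 0, 1.3], "rot": [0.1, -0.1, 0]}, {"claw": 1, "slide": [0, 0, 1.2], "rot": [0, -0.1, 0]}, {"claw": 1, "slide": [0, 0, 0.8], "rot": [0, 0, 0]}, {"claw": 1, "slide": [0, 0, 0.4], "rot": [0, 0, 0]}])

```text
time: 3.45
eef_pos: [0.4997, -0.1424, 0.0827]
ee_rot: [0.63, 0.776, -0.0, -0.002]
ft_force: [-0.0, 0.8, 0.2]
opening: 0.005
```

Run:
```python
from h import *; from station import arm
s=arm.get_state();print(s["ft_force"],s["opening"],s["time"])
plan(s,T(BLK,[.03,.066,.055])[0],toolR(BLK[2]),1)
```

```text
[-0.03668342  0.75695168  0.17878503] 0.005005578559245735 3.45
at [ 0.4997 -0.1424  0.0827] dist mm [ -2.3   2.2 -27.7] rotdeg [-0.12 -0.13 -0.11]
0 [ 0.25 -0.17  2.77] [-0.12 -0.13 -0.11]
```

Call:
jog_arm(deltas=[{"claw": 1, "slide": [0.1, 0, 0.4], "rot": [0, 0, 0]}, {"claw": 1, "slide": [0.1, -0.1, 0.5], "rot": [0, 0, 0]}, {"claw": 1, "slide": [0, -0.1, 0.5], "rot": [0, 0, 0]}, {"claw": 1, "slide": [0, 0, 0.5], "rot": [0, 0, 0]}, {"claw": 1, "slide": [0, 0, 0.4], "rot": [0, 0, 0]}, {"claw": 1, "slide": [0, 0, 0.2], "rot": [0, 0, 0]}, {"claw": 1, "slide": [0, 0, 0.2], "rot": [0, 0, 0]}, {"claw": 1, "slide": [0, 0, 0.2], "rot": [0, 0, 0]}, {"claw": 1, "slide": [0, 0, 0.1], "rot": [0, 0, 0]}, {"claw": 1, "slide": [0, 0, 0.1], "rot": [0, 0, 0]}])

```text
time: 4.28
eef_pos: [0.4983, -0.1389, 0.0487]
ee_rot: [0.629, 0.778, 0.001, -0.001]
ft_force: [0.8, -0.3, -0.0]
opening: 0.004
```

Run:
```python
from h import *; from station import arm
s=arm.get_state();print(s["ft_force"],s["opening"],s["time"])
plan(s,T(BLK,[.03,.066,.0445])[0],toolR(BLK[2]),1)
```

```text
[ 0.84026627 -0.33542206 -0.04447123] 0.004208470716585591 4.2833
at [ 0.4983 -0.1389  0.0487] dist mm [-0.8 -1.3 -4.2] rotdeg [-0.02 -0.13  0.09]
0 [-0.11 -0.11  0.42] [-0.02 -0.13  0.09]
```

Call:
jog_arm(deltas=[{"claw": 1, "slide": [0, 0, 0.1], "rot": [0, 0, 0]}, {"claw": 1, "slide": [0, 0, 0.1], "rot": [0, 0, 0]}, {"claw": 1, "slide": [0, 0, 0.1], "rot": [0, 0, 0]}, {"claw": 1, "slide": [0, 0, 0.1], "rot": [0, 0, 0]}, {"claw": 1, "slide": [0, 0, 0.05], "rot": [0, 0, 0]}, {"claw": 1, "slide": [0, 0, 0], "rot": [0, 0, 0]}, {"claw": 1, "slide": [0, 0, 0], "rot": [0, 0, 0]}, {"claw": 1, "slide": [0, 0, 0], "rot": [0, 0, 0]}, {"claw": 1, "slide": [0, 0, 0], "rot": [0, 0, 0]}, {"claw": 1, "slide": [0, 0, 0], "rot": [0, 0, 0]}])

```text
time: 5.12
eef_pos: [0.4987, -0.1391, 0.0442]
ee_rot: [0.629, 0.777, 0.001, -0.001]
ft_force: [-0.6, 0.1, -0.2]
opening: 0.005
```

Run:
```python
from h import *; from station import arm
s=arm.get_state();print(s["ft_force"],s["eef_pos"],s["time"])
c=arm.camera("side"); a=c["frame"][190:330,300:470,::-1]; cv2.imwrite("pics/s2.png",cv2.resize(a,None,fx=4,fy=4,interpolation=cv2.INTER_CUBIC))
c=arm.camera("wrist"); cv2.imwrite("pics/w2.png",c["frame"][:,:,::-1])
```

```text
[-0.62736677  0.05493916 -0.17290989] [ 0.49867243 -0.13913252  0.04415125] 5.1167
```

View pics/s2.png

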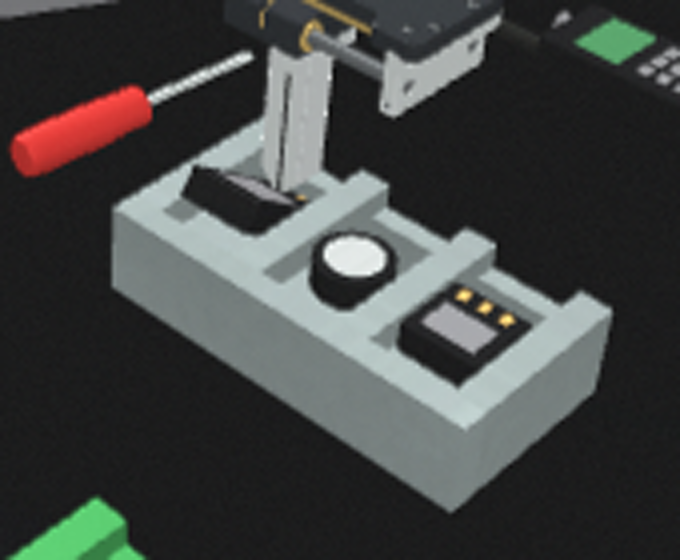

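View pics/w2.png

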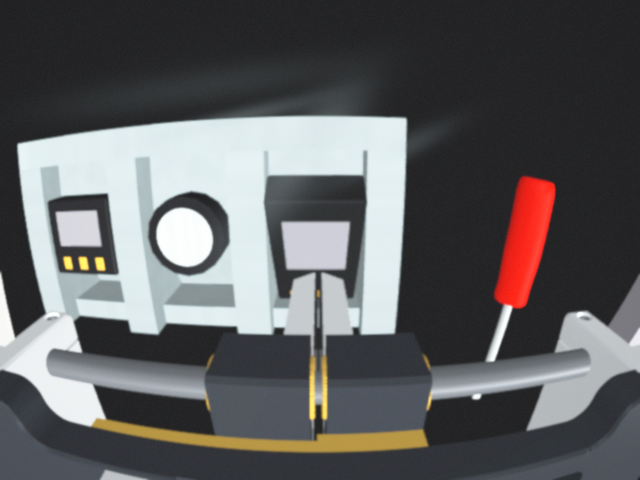

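The pack has tipped: its raised end is at about (315,185) in the wrist view and (215,185) in the side crop. Next I retract, open part-way and move over the raised end.

Call:
jog_arm(deltas=[{"claw": 1, "slide": [0, 0, -0.8], "rot": [0, 0, 0]}, {"claw": 1, "slide": [0, 0, -1.2], "rot": [0, 0, 0]}, {"claw": 1, "slide": [0, 0, -1.5], "rot": [0, 0, 0]}, {"claw": -0.3, "slide": [0, 0, -1.5], "rot": [0, 0, 0]}, {"claw": -0.3, "slide": [0, -0.5, -1.2], "rot": [0, 0, 0]}, {"claw": -0.3, "slide": [0, -1.0, -0.4], "rot": [0, 0, 0]}, {"claw": -0.3, "slide": [0, -1.2, 0], "rot": [0, 0, 0]}, {"claw": -0.3, "slide": [0, -1.0, 0], "rot": [0, 0, 0]}, {"claw": -0.3, "slide": [0, -0.5, 0], "rot": [0, 0, 0]}, {"claw": -0.3, "slide": [0, 0, 0], "rot": [0, 0, 0]}])

```text
time: 6.05
eef_pos: [0.4538, -0.1485, 0.1159]
ee_rot: [0.629, 0.778, 0.001, -0.0]
ft_force: [0.0, 0.8, -0.2]
opening: 0.466
```

```bash
cat > w.py <<'E'
import sys
from h import *; from station import arm
s=arm.get_state(); c=arm.camera("wrist"); print(s["opening"],s["time"])
d=np.array([.819,0,-.574]);n=np.array([.574,0,.819]);o=np.array([.002,.066,.034])
Y=np.array([0,.022,0])
e=[o-.0401*d-Y,o-.0401*d+Y,o-.0401*d+.018*n+Y,o-.0401*d+.018*n-Y]
t=[o-.0401*d+.018*n-Y,o-.0401*d+.018*n+Y,o+.0399*d+.018*n+Y,o+.0399*d+.018*n-Y]
overlay(c,s,lambda P:wproj(c,s,P),sys.argv[1],BLK,[(rect(-.057,.057,-.108,.108,.052),(0,0,255)),(e,(0,255,255)),(t,(255,0,255))])
plan(s,T(BLK,[-.015,.066,.0545])[0],toolR(BLK[2]),1)
E
python3 w.py pics/w3.png
```

```text
0.4662903830114746 6.05
at [ 0.4538 -0.1485  0.1159] dist mm [ -0.4  -1.1 -61.4] rotdeg [ 0.03 -0.09  0.1 ]
0 [-0.1  -0.06  6.14] [ 0.03 -0.09  0.1 ]
```

View pics/w3.png

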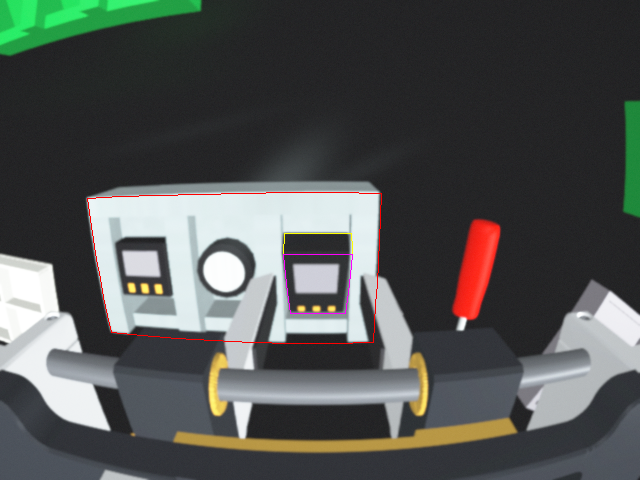

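The tipped-pack model overlays the picture well, with the raised edge at (318,233-254). Descending to straddle the raised end.

Call:
jog_arm(deltas=[{"claw": -0.3, "slide": [0, 0, 0], "rot": [0, 0, 0]}, {"claw": -0.3, "slide": [-0.1, 0, 0.5], "rot": [0, 0, 0]}, {"claw": -0.3, "slide": [0, 0, 0.9], "rot": [0, 0, 0]}, {"claw": -0.3, "slide": [0, 0, 1.0], "rot": [0, 0, 0]}, {"claw": -0.3, "slide": [0, 0, 1.0], "rot": [0, 0, 0]}, {"claw": -0.3, "slide": [0, 0, 0.8], "rot": [0, 0, 0]}, {"claw": -0.3, "slide": [0, 0, 0.6], "rot": [0, 0, 0]}, {"claw": -0.3, "slide": [0, 0, 0.3], "rot": [0, 0, 0]}, {"claw": -0.3, "slide": [0, 0, 0.1], "rot": [0, 0, 0]}, {"claw": -0.3, "slide": [0, 0, 0], "rot": [0, 0, 0]}])

```text
time: 6.93
eef_pos: [0.4569, -0.1481, 0.0561]
ee_rot: [0.628, 0.778, 0.001, -0.001]
ft_force: [0.1, 0.4, 0.9]
opening: 0.649
```

```bash
python3 w.py pics/w4.png
```

```text
0.6487868487570002 6.9333
at [ 0.4569 -0.1481  0.0561] dist mm [-3.5 -1.5 -1.6] rotdeg [ 0.02 -0.19  0.24]
0 [-0.07 -0.37  0.16] [ 0.02 -0.19  0.24]
```

Call:
jog_arm(deltas=[{"claw": -0.3, "slide": [-0.05, -0.2, 0.1], "rot": [0, 0, 0]}, {"claw": -0.3, "slide": [-0.05, -0.2, 0.1], "rot": [0, 0, 0.1]}, {"claw": -0.3, "slide": [0, 0, 0], "rot": [0, 0, 0]}, {"claw": 0, "slide": [0, 0, 0], "rot": [0, 0, 0]}, {"claw": 0.3, "slide": [0, 0, 0], "rot": [0, 0, 0]}, {"claw": 0.6, "slide": [0, 0, 0], "rot": [0, 0, 0]}, {"claw": 1, "slide": [0, 0, 0], "rot": [0, 0, 0]}, {"claw": 1, "slide": [0, 0, 0], "rot": [0, 0, 0]}, {"claw": 1, "slide": [0, 0, 0], "rot": [0, 0, 0]}, {"claw": 1, "slide": [0, 0, 0], "rot": [0, 0, 0]}], grip_force=45)

```text
time: 7.82
eef_pos: [0.4539, -0.1507, 0.0558]
ee_rot: [0.629, 0.778, 0.002, 0.001]
ft_force: [-0.4, 0.5, -0.6]
opening: 0.461
```

```bash
python3 w.py pics/w5.png
```

```text
0.4611622360359853 7.8167
at [ 0.4539 -0.1507  0.0558] dist mm [-0.4  1.2 -1.3] rotdeg [ 0.19 -0.08  0.1 ]
0 [ 0.12 -0.02  0.13] [ 0.19 -0.08  0.1 ]
```

View pics/w5.png

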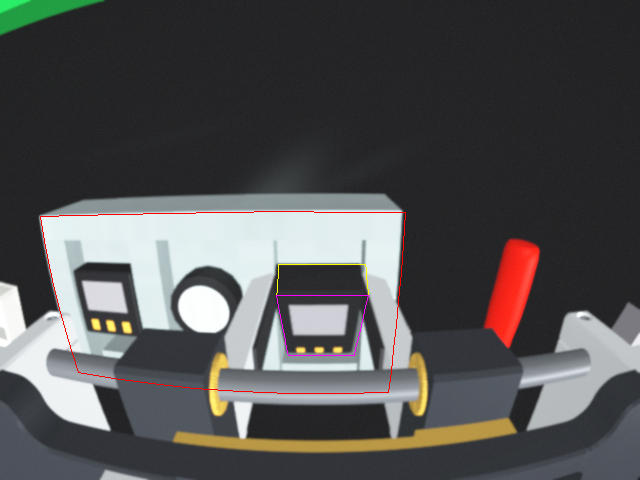

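Call:
jog_arm(deltas=[{"claw": 1, "slide": [0, 0, -0.2], "rot": [0, 0, 0]}, {"claw": 1, "slide": [0, -0.05, -0.3], "rot": [0, 0, 0]}, {"claw": 1, "slide": [0, -0.05, -0.4], "rot": [0, 0, 0]}, {"claw": 1, "slide": [0, 0, -0.5], "rot": [0, 0, 0]}, {"claw": 1, "slide": [0, 0, -0.6], "rot": [0, 0, 0]}, {"claw": 1, "slide": [0, 0, -0.6], "rot": [0, 0, 0]}, {"claw": 1, "slide": [0, 0, -0.6], "rot": [0, 0, 0]}, {"claw": 1, "slide": [0, 0, -0.6], "rot": [0, 0, 0]}, {"claw": 1, "slide": [0, 0, -0.3], "rot": [0, 0, 0]}, {"claw": 1, "slide": [0, 0, 0], "rot": [0, 0, 0]}], grip_force=55)

```text
time: 8.7
eef_pos: [0.4531, -0.151, 0.1021]
ee_rot: [0.629, 0.778, 0.002, 0.001]
ft_force: [-0.6, 0.4, -0.7]
opening: 0.464
```

Run:
```python
from h import *; from station import arm
s=arm.get_state();print(s["ft_force"],s["eef_pos"],s["opening"],s["time"])
c=arm.camera("side"); a=c["frame"][170:320,300:470,::-1]; cv2.imwrite("pics/s6.png",cv2.resize(a,None,fx=4,fy=4,interpolation=cv2.INTER_CUBIC))
c=arm.camera("wrist"); cv2.imwrite("pics/w6.png",c["frame"][:,:,::-1])
```

```text
[-0.57074663  0.41654438 -0.6851544 ] [ 0.45308568 -0.15104084  0.10213179] 0.463952934240159 8.7
```

View pics/s6.png

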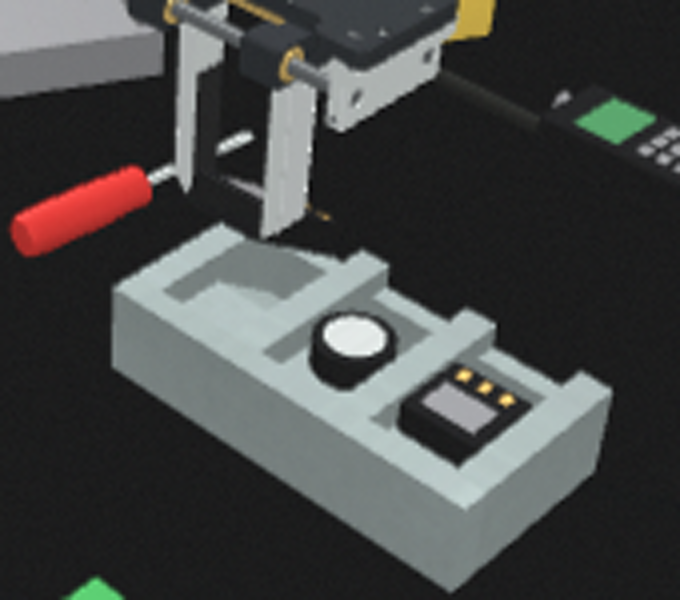

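View pics/w6.png

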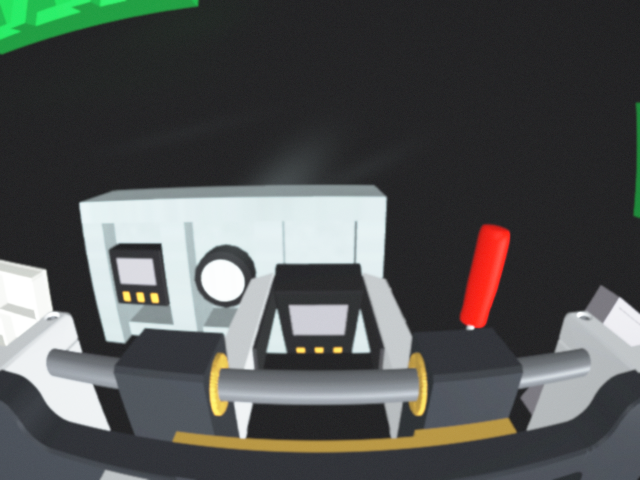

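```bash
cat > b.py <<'E'
from h import *; from station import arm
import sys
n=int(sys.argv[1]); hz=float(sys.argv[2])
s=arm.get_state(); e0=np.array([.4539,-.1507,.0558]); 
cw=T(BLK,[.0071,.066,.0414])[0]; ct=toolR(BLK[2]).inv().apply(cw-e0); print("centre in tool mm",(ct*1e3).round(1))
Rt=toolR(BAY[2],35); tgt=np.array([BAY[0],BAY[1],.029+hz])-Rt.apply(ct)
print("target TCP",tgt.round(4),"tool z",Rt.as_matrix()[:,2].round(2),"opening",s["opening"],"t",s["time"],s["ft_force"].round(1))
print(s["joint_pos"].round(2))
q=R.from_quat(s["ee_rot"]); print("pack centre now",(s["eef_pos"]+q.apply(ct)).round(4),"pack x dir",q.apply([0,.819,.574]).round(3))
plan(s,tgt,Rt,n)
E
python3 b.py 20 .05
```

```text
centre in tool mm [ 1.2 21.9 14.4]
target TCP [0.5222 0.1908 0.1033] tool z [-0.55  0.16 -0.82] opening 0.46051726549476624 t 8.8 [-0.8 -0.4 -0.7]
[ 0.3   0.55 -0.06  2.09  0.06  0.5   1.99]
pack centre now [ 0.4739 -0.1452  0.0872] pack x dir [ 0.803  0.173 -0.571]
at [ 0.4528 -0.151   0.1015] dist mm [ 69.4 341.8   1.8] rotdeg [34.5   8.46 27.23]
0 [ 1.6  0.7 -0. ] [1.72 0.42 1.36]
3 [ 1.64  0.58 -0.03] [1.72 0.42 1.36]
6 [ 1.68  0.46 -0.04] [1.72 0.42 1.36]
9 [ 1.71  0.33 -0.03] [1.72 0.42 1.36]
12 [ 1.73  0.21 -0.02] [1.72 0.42 1.36]
15 [1.74 0.08 0.  ] [1.72 0.42 1.36]
18 [ 1.74 -0.04  0.04] [1.72 0.42 1.36]
19 [ 1.74 -0.08  0.06] [1.72 0.42 1.36]
```

Run:
```python
import numpy as np
from scipy.optimize import least_squares
D=[(.629,1.518,.996,.198,.619,.205),(.49,1.79,.86,.459,.3092,.2027),(.41,1.95,.77,.4837,-.1066,.1999),(.55,2.09,.5,.4528,-.151,.1015)]
def fk(p,j2,j4,j6):
    a,a2,b,b2,e,L,d=p; s=j2+j4; w=s+j6
    # up at 0
    r=a*np.sin(j2)+a2*np.cos(j2)+b*np.sin(s)+b2*np.cos(s)+L*np.sin(w)+e*np.cos(w)
    z=d+a*np.cos(j2)-a2*np.sin(j2)+b*np.cos(s)-b2*np.sin(s)+L*np.cos(w)-e*np.sin(w)
    return r,z
p0=[.4,0,.4,0,0,.3,.33]
def f(p):
    o=[]
    for j2,j4,j6,x,y,z in D:
        r,zz=fk(p,j2,j4,j6); o+=[r-np.hypot(x,y),zz-z]
    return np.r_[o,(np.array(p)-p0)*1e-3]
s=least_squares(f,p0); print(s.x.round(3),(s.fun[:8]*1e3).round(1))
p=s.x
for rt,zt,lab in((.556,.09,"bay flat"),(.56,.075,"x")):
  for tilt in(0,10,15,20,25,30,35,-35):
    w=np.pi-np.radians(tilt)
    q=least_squares(lambda q:np.subtract(fk(p,q[0],q[1],w-q[0]-q[1]),(rt,zt)),[.6,2.]).x
    print(lab,tilt,q.round(2),round(w-q.sum(),2))
```

```text
[ 0.559 -0.017  0.381 -0.001 -0.016  0.343  0.292] [-0.  -0.3  0.1  0.7 -0.  -0.5 -0.   0. ]
bay flat 0 [0.65 1.89] 0.6
bay flat 10 [0.61 2.05] 0.31
bay flat 15 [0.59 2.13] 0.15
bay flat 20 [0.59 2.21] -0.01
bay flat 25 [0.6  2.29] -0.19
bay flat 30 [0.63 2.37] -0.37
bay flat 35 [0.67 2.44] -0.57
bay flat -35 [0.96 1.31] 1.48
x 0 [0.68 1.89] 0.57
x 10 [0.64 2.05] 0.28
x 15 [0.63 2.13] 0.12
x 20 [0.63 2.21] -0.05
x 25 [0.64 2.29] -0.22
x 30 [0.67 2.36] -0.41
x 35 [0.71 2.44] -0.61
x -35 [0.99 1.3 ] 1.46
```

```bash
sed -i 's/Rt=toolR(BAY\[2\],35)/Rt=toolR(BAY[2]+np.pi,-35)/' b.py; python3 b.py 1 .05
python3 - <<'E'
from h import *; from station import arm
s=arm.get_state(); plan(s,(.49,-.03,.16),toolR(BLK[2]-np.radians(69)))
E
```

```text
centre in tool mm [ 1.2 21.9 14.4]
target TCP [0.5573 0.1833 0.0782] tool z [-0.55  0.16 -0.82] opening 0.46051726549476624 t 8.8 [-0.8 -0.4 -0.7]
[ 0.3   0.55 -0.06  2.09  0.06  0.5   1.99]
pack centre now [ 0.4739 -0.1452  0.0872] pack x dir [ 0.803  0.173 -0.571]
at [ 0.4528 -0.151   0.1015] dist mm [104.6 334.3 -23.3] rotdeg [ -11.33   46.22 -145.64]
0 [30.49 17.21  2.43] [ -11.33   46.22 -145.64]
at [ 0.4528 -0.151   0.1015] dist mm [ 37.2 121.   58.5] rotdeg [ 0.16 -0.19 69.11]
0 [ 1.11  0.62 -0.58] [ 0.02 -0.02  6.91]
3 [ 1.25  0.19 -0.58] [ 0.02 -0.02  6.91]
6 [ 1.24 -0.27 -0.58] [ 0.02 -0.02  6.91]
9 [ 1.06 -0.69 -0.58] [ 0.02 -0.02  6.91]
```

Call:
jog_arm(deltas=[{"claw": 1, "slide": [0, 0, -1.0], "rot": [0, 0, 0]}, {"claw": 1, "slide": [0, 0, -1.8], "rot": [0, 0, 0]}, {"claw": 1, "slide": [0.4, 0.2, -2.0], "rot": [0, 0, 2]}, {"claw": 1, "slide": [0.8, 0.3, -1.0], "rot": [0, 0, 4]}, {"claw": 1, "slide": [1.3, 0.4, 0], "rot": [0, 0, 7]}, {"claw": 1, "slide": [1.6, 0.2, 0], "rot": [0, 0, 7]}, {"claw": 1, "slide": [1.6, 0, 0], "rot": [0, 0, 7]}, {"claw": 1, "slide": [1.6, -0.2, 0], "rot": [0, 0, 7]}, {"claw": 1, "slide": [1.6, -0.4, 0], "rot": [0, 0, 7]}, {"claw": 1, "slide": [1.5, -0.6, 0], "rot": [0, 0, 7]}])

```text
time: 9.63
eef_pos: [0.4668, -0.0451, 0.1592]
ee_rot: [0.896, 0.444, -0.001, -0.002]
ft_force: [0.3, 0.8, -0.6]
opening: 0.458
```

Run:
```python
from h import *; from station import arm
s=arm.get_state(); print(s["joint_pos"].round(2),s["opening"],s["time"]);plan(s,(.54,.10,.15),toolR(BAY[2]-np.radians(111)))
```

```text
[-0.1   0.45  0.19  2.06 -0.14  0.65  1.11] 0.45806894183312047 9.6333
at [ 0.4668 -0.0451  0.1592] dist mm [ 73.2 145.1  -9.2] rotdeg [-0.21  0.23 89.68]
0 [ 1.6  -0.3   0.09] [-0.02  0.02  8.97]
3 [ 1.29 -0.99  0.09] [-0.02  0.02  8.97]
6 [ 0.7  -1.46  0.09] [-0.02  0.02  8.97]
9 [-0.04 -1.62  0.09] [-0.02  0.02  8.97]
```

Call:
jog_arm(deltas=[{"claw": 1, "slide": [1.6, -0.4, 0], "rot": [0, 0, 7]}, {"claw": 1, "slide": [1.5, -0.6, 0], "rot": [0, 0, 7]}, {"claw": 1, "slide": [1.4, -0.8, 0], "rot": [0, 0, 7]}, {"claw": 1, "slide": [1.3, -1.0, 0], "rot": [0, 0, 7]}, {"claw": 1, "slide": [1.2, -1.1, 0], "rot": [0, 0, 7]}, {"claw": 1, "slide": [1.1, -1.2, 0], "rot": [0, 0, 7]}, {"claw": 1, "slide": [0.9, -1.4, 0], "rot": [0, 0, 7]}, {"claw": 1, "slide": [0.8, -1.5, 0], "rot": [0, 0, 7]}, {"claw": 1, "slide": [0.6, -1.5, 0], "rot": [0, 0, 7]}, {"claw": 1, "slide": [0.4, -1.6, 0], "rot": [0, 0, 7]}])

```text
time: 10.47
eef_pos: [0.5303, 0.1142, 0.1546]
ee_rot: [0.986, -0.164, -0.007, 0.001]
ft_force: [-0.3, -0.3, -0.8]
opening: 0.462
```

```bash
python3 b.py 10 .08
```

```text
centre in tool mm [ 1.2 21.9 14.4]
target TCP [0.5573 0.1833 0.1082] tool z [-0.55  0.16 -0.82] opening 0.461672036897419 t 10.4667 [-0.3 -0.3 -0.8]
[-0.62  0.61  0.56  1.87 -0.44  0.8  -0.15]
pack centre now [0.5242 0.0931 0.1402] pack x dir [-0.274 -0.774 -0.571]
at [0.5303 0.1142 0.1546] dist mm [ 27.   69.1 -46.3] rotdeg [-27.14 -26.04  84.22]
0 [ 0.04 -0.74  0.46] [-2.71 -2.6   8.42]
3 [-0.24 -0.76  0.37] [-2.71 -2.6   8.42]
6 [-0.51 -0.64  0.32] [-2.71 -2.6   8.42]
9 [-0.7  -0.41  0.32] [-2.71 -2.6   8.42]
```

Call:
jog_arm(deltas=[{"claw": 1, "slide": [0, -0.5, 0], "rot": [-1.9, -1.9, 6]}, {"claw": 1, "slide": [0, -0.5, 0], "rot": [-1.9, -1.9, 6]}, {"claw": 1, "slide": [0, -0.5, 0.1], "rot": [-1.9, -1.9, 6]}, {"claw": 1, "slide": [-0.1, -0.5, 0.1], "rot": [-1.9, -1.9, 6]}, {"claw": 1, "slide": [-0.2, -0.5, 0.1], "rot": [-1.9, -1.9, 6]}, {"claw": 1, "slide": [-0.2, -0.5, 0.1], "rot": [-1.9, -1.9, 6]}, {"claw": 1, "slide": [-0.3, -0.4, 0.1], "rot": [-1.9, -1.9, 6]}, {"claw": 1, "slide": [-0.3, -0.4, 0.1], "rot": [-1.9, -1.9, 6]}, {"claw": 1, "slide": [-0.4, -0.4, 0.1], "rot": [-1.9, -1.9, 6]}, {"claw": 1, "slide": [-0.4, -0.4, 0.1], "rot": [-1.9, -1.9, 6]}])

```text
time: 11.3
eef_pos: [0.5456, 0.174, 0.1343]
ee_rot: [0.731, -0.638, -0.195, 0.143]
ft_force: [0.2, -0.1, 0.2]
opening: 0.464
```

```bash
python3 b.py 10 .06
```

```text
centre in tool mm [ 1.2 21.9 14.4]
target TCP [0.5573 0.1833 0.0882] tool z [-0.55  0.16 -0.82] opening 0.4644838426584967 t 11.3 [ 0.2 -0.1  0.2]
[-0.61  1.01  0.78  1.34 -0.65  1.57 -1.19]
pack centre now [0.5198 0.1702 0.1315] pack x dir [-0.987 -0.095 -0.132]
at [0.5456 0.174  0.1343] dist mm [ 11.7   9.3 -46.1] rotdeg [-6.37 -6.55 22.06]
0 [-0.03 -0.33  0.36] [-0.64 -0.65  2.21]
3 [-0.06 -0.33  0.35] [-0.64 -0.65  2.21]
6 [-0.08 -0.34  0.34] [-0.64 -0.65  2.21]
9 [-0.11 -0.34  0.33] [-0.64 -0.65  2.21]
```

Call:
jog_arm(deltas=[{"claw": 1, "slide": [0, -0.2, 0.2], "rot": [-0.6, -0.6, 2.2]}, {"claw": 1, "slide": [0, -0.3, 0.3], "rot": [-0.6, -0.6, 2.2]}, {"claw": 1, "slide": [-0.1, -0.3, 0.4], "rot": [-0.6, -0.6, 2.2]}, {"claw": 1, "slide": [-0.1, -0.4, 0.4], "rot": [-0.6, -0.6, 2.2]}, {"claw": 1, "slide": [-0.1, -0.4, 0.4], "rot": [-0.6, -0.6, 2.2]}, {"claw": 1, "slide": [-0.1, -0.4, 0.4], "rot": [-0.6, -0.6, 2.2]}, {"claw": 1, "slide": [-0.1, -0.4, 0.4], "rot": [-0.6, -0.6, 2.2]}, {"claw": 1, "slide": [-0.1, -0.4, 0.4], "rot": [-0.6, -0.6, 2.2]}, {"claw": 1, "slide": [0, -0.2, 0.2], "rot": [0, 0, 0]}, {"claw": 1, "slide": [0, 0, 0], "rot": [0, 0, 0]}])

```text
time: 12.13
eef_pos: [0.5547, 0.1818, 0.0783]
ee_rot: [-0.6, 0.744, 0.23, -0.182]
ft_force: [-0.3, -0.6, -0.1]
opening: 0.463
```

```bash
python3 b.py 1 .02
cat > v.py <<'E'
from h import *; from station import arm
import sys
k=sys.argv[1]; s=arm.get_state()
cp=np.array([.0012,.0219,.0144]); q=R.from_quat(s["ee_rot"])
# pack box in tool frame: x dir=(0,.819,.574) y=-? n=(0,.574,-.819)
d=np.array([0,.819,.574]);n=np.array([0,.574,-.819]);y=np.array([1.,0,0])
V=[[cp+a*.04*d+b*.022*y+c*.009*n for a,b in((1,1),(1,-1),(-1,-1),(-1,1))] for c in(1,-1)]
W=[s["eef_pos"]+q.apply(v) for v in V]
bay=T(BAY,rect(-.067,.067,-.057,.057,.032)); fl=T(BAY,rect(-.067,.067,-.057,.057,.020))
for name,crop,f in(("side",(140,230,250,370),6),("top",(120,240,160,290),6),("wrist",None,1)):
    c=arm.camera(name); fn=(lambda P:wproj(c,s,P)) if name=="wrist" else (lambda P:proj(c,P))
    im=np.ascontiguousarray(c["frame"][:,:,::-1]); o=np.zeros(2)
    if crop: r0,r1,c0,c1=crop; im=cv2.resize(im[r0:r1,c0:c1],None,fx=f,fy=f,interpolation=cv2.INTER_CUBIC); o=np.array([c0,r0])
    for Q,col in((bay,(0,0,255)),(fl,(255,100,0)),(W[0],(255,0,255)),(W[1],(0,255,255))):
        cv2.polylines(im,[(((fn(Q)-o+.5)*f)-.5).round().astype(int)],True,col,1)
    cv2.imwrite(f"pics/{name}{k}.png",im)
E
python3 v.py 7
```

```text
centre in tool mm [ 1.2 21.9 14.4]
target TCP [0.5573 0.1833 0.0482] tool z [-0.55  0.16 -0.82] opening 0.4628767041102036 t 12.1333 [-0.3 -0.6 -0.1]
[-0.55  1.15  0.79  1.25 -0.77  1.66 -1.47]
pack centre now [0.5289 0.1862 0.0786] pack x dir [-0.977  0.214 -0.015]
at [0.5547 0.1818 0.0783] dist mm [  2.6   1.4 -30. ] rotdeg [-0.83 -1.81  3.17]
0 [-0.18 -1.87  2.36] [-0.83 -1.81  3.17]
```

View pics/side7.png

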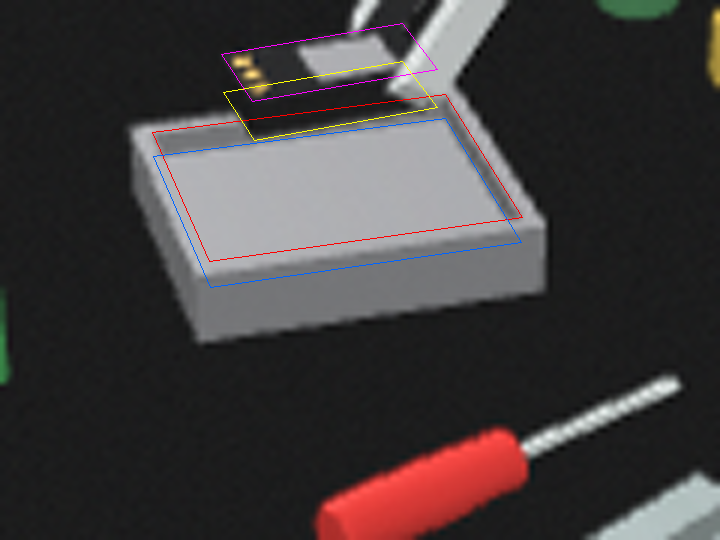

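View pics/wrist7.png

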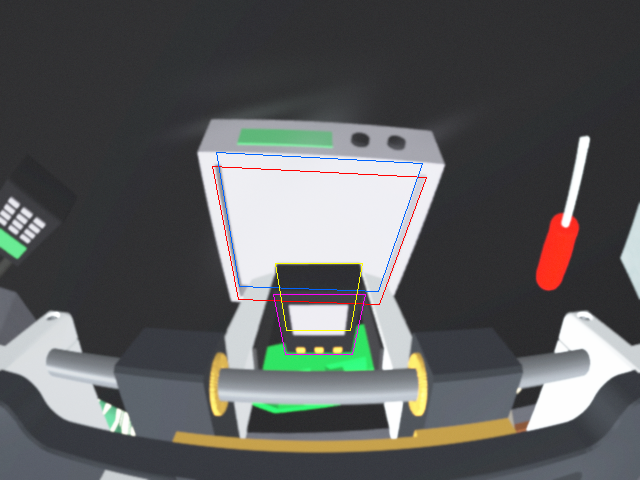

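View pics/top7.png

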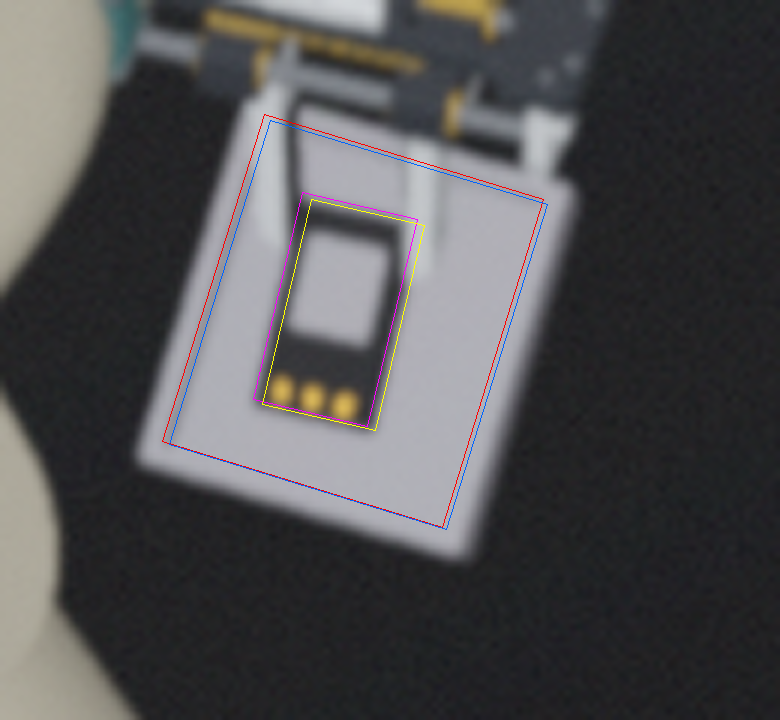

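The pack is held flat over the bay. The model overlay coincides with it in all three views, and the contacts are up at (345,350) in the wrist view. Lowering.

Call:
jog_arm(deltas=[{"claw": 1, "slide": [0, -0.2, 0.2], "rot": [-0.2, -0.4, 0.6]}, {"claw": 1, "slide": [0, -0.2, 0.3], "rot": [-0.2, -0.4, 0.6]}, {"claw": 1, "slide": [0, -0.2, 0.3], "rot": [-0.2, -0.4, 0.6]}, {"claw": 1, "slide": [0, -0.3, 0.4], "rot": [-0.1, -0.3, 0.6]}, {"claw": 1, "slide": [-0.1, -0.3, 0.4], "rot": [0, -0.2, 0.4]}, {"claw": 1, "slide": [0, -0.3, 0.4], "rot": [0, 0, 0]}, {"claw": 1, "slide": [0, -0.2, 0.3], "rot": [0, 0, 0]}, {"claw": 1, "slide": [0, -0.2, 0.3], "rot": [0, 0, 0]}, {"claw": 1, "slide": [0, -0.1, 0.2], "rot": [0, 0, 0]}, {"claw": 1, "slide": [0, 0, 0], "rot": [0, 0, 0]}])

```text
time: 13.12
eef_pos: [0.5564, 0.184, 0.0429]
ee_rot: [-0.576, 0.761, 0.24, -0.178]
ft_force: [0.2, -0.3, -0.9]
opening: 0.461
```

```bash
python3 b.py 1 .002
```

```text
centre in tool mm [ 1.2 21.9 14.4]
target TCP [0.5573 0.1833 0.0302] tool z [-0.55  0.16 -0.82] opening 0.4613465628073851 t 13.1167 [ 0.2 -0.3 -0.9]
[-0.53  1.2   0.77  1.26 -0.82  1.63 -1.49]
pack centre now [0.5309 0.1899 0.0436] pack x dir [-0.962  0.273 -0.005]
at [0.5564 0.184  0.0429] dist mm [  0.9  -0.7 -12.7] rotdeg [-0.25  0.13  0.27]
0 [ 0.05 -0.81  0.98] [-0.25  0.13  0.27]
```

Call:
jog_arm(deltas=[{"claw": 1, "slide": [0, -0.1, 0.1], "rot": [0, 0, 0]}, {"claw": 1, "slide": [0, -0.1, 0.2], "rot": [0, 0, 0]}, {"claw": 1, "slide": [0, -0.1, 0.2], "rot": [0, 0, 0]}, {"claw": 1, "slide": [0, -0.1, 0.1], "rot": [0, 0, 0]}, {"claw": 1, "slide": [0, -0.1, 0.1], "rot": [0, 0, 0]}, {"claw": 1, "slide": [0, -0.1, 0.1], "rot": [0, 0, 0]}, {"claw": 1, "slide": [0, -0.05, 0.1], "rot": [0, 0, 0]}, {"claw": 1, "slide": [0, -0.05, 0.05], "rot": [0, 0, 0]}, {"claw": 1, "slide": [0, -0.05, 0.05], "rot": [0, 0, 0]}, {"claw": 1, "slide": [0, 0, 0], "rot": [0, 0, 0]}])

```text
time: 13.95
eef_pos: [0.5572, 0.1842, 0.0296]
ee_rot: [-0.576, 0.761, 0.239, -0.178]
ft_force: [0.6, -0.4, -0.5]
opening: 0.458
```

```bash
python3 b.py 1 0; python3 v.py 8
```

```text
centre in tool mm [ 1.2 21.9 14.4]
target TCP [0.5573 0.1833 0.0282] tool z [-0.55  0.16 -0.82] opening 0.45778835961525055 t 13.95 [ 0.6 -0.4 -0.5]
[-0.53  1.21  0.77  1.26 -0.83  1.61 -1.49]
pack centre now [0.5317 0.1902 0.0302] pack x dir [-0.962  0.272 -0.006]
at [0.5572 0.1842 0.0296] dist mm [ 0.1 -0.9 -1.4] rotdeg [-0.3   0.13  0.32]
0 [ 0.09 -0.11  0.09] [-0.3   0.13  0.32]
```

View pics/side8.png

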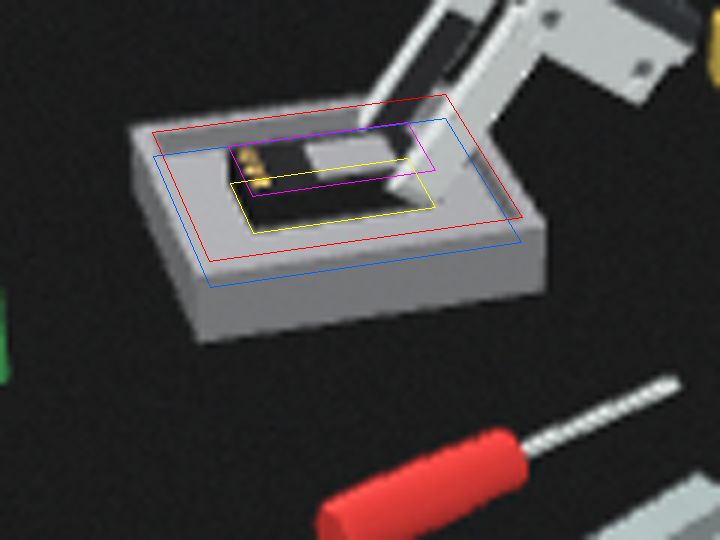

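Call:
jog_arm(deltas=[{"claw": 1, "slide": [0, -0.05, 0.07], "rot": [0, 0, 0]}, {"claw": 1, "slide": [0, -0.05, 0.07], "rot": [0, 0, 0]}, {"claw": 1, "slide": [0, 0, 0], "rot": [0, 0, 0]}, {"claw": 1, "slide": [0, 0, 0], "rot": [0, 0, 0]}, {"claw": 1, "slide": [0, 0, 0], "rot": [0, 0, 0]}, {"claw": 1, "slide": [0, 0, 0], "rot": [0, 0, 0]}, {"claw": 1, "slide": [0, 0, 0], "rot": [0, 0, 0]}, {"claw": 1, "slide": [0, 0, 0], "rot": [0, 0, 0]}, {"claw": 1, "slide": [0, 0, 0], "rot": [0, 0, 0]}, {"claw": 1, "slide": [0, 0, 0], "rot": [0, 0, 0]}])

```text
time: 14.93
eef_pos: [0.5575, 0.1842, 0.0284]
ee_rot: [-0.576, 0.761, 0.239, -0.178]
ft_force: [-0.3, 0.3, -0.4]
opening: 0.462
```

Call:
jog_arm(deltas=[{"claw": 1, "slide": [0, -0.06, 0.08], "rot": [0, 0, 0]}, {"claw": 1, "slide": [0, -0.06, 0.08], "rot": [0, 0, 0]}, {"claw": 1, "slide": [0, 0, 0], "rot": [0, 0, 0]}, {"claw": 1, "slide": [0, 0, 0], "rot": [0, 0, 0]}, {"claw": 1, "slide": [0, 0, 0], "rot": [0, 0, 0]}, {"claw": 1, "slide": [0, 0, 0], "rot": [0, 0, 0]}, {"claw": 1, "slide": [0, 0, 0], "rot": [0, 0, 0]}, {"claw": 1, "slide": [0, 0, 0], "rot": [0, 0, 0]}, {"claw": 1, "slide": [0, 0, 0], "rot": [0, 0, 0]}, {"claw": 1, "slide": [0, 0, 0], "rot": [0, 0, 0]}])

```text
time: 15.77
eef_pos: [0.5578, 0.1842, 0.0284]
ee_rot: [-0.577, 0.761, 0.24, -0.178]
ft_force: [0.4, 0.6, 1.4]
opening: 0.464
```

Contact (force up to 1.4 N, no further motion). I open part-way only, because the fingers would hit the rim if fully open, then back out along the fingers.

Call:
jog_arm(deltas=[{"claw": 0, "slide": [0, 0, 0], "rot": [0, 0, 0]}, {"claw": -0.1, "slide": [0, 0, 0], "rot": [0, 0, 0]}, {"claw": -0.2, "slide": [0, 0, 0], "rot": [0, 0, 0]}, {"claw": -0.3, "slide": [0, 0, 0], "rot": [0, 0, 0]}, {"claw": -0.3, "slide": [0, 0, 0], "rot": [0, 0, 0]}, {"claw": -0.3, "slide": [0, 0, 0], "rot": [0, 0, 0]}, {"claw": -0.3, "slide": [0, 0, 0], "rot": [0, 0, 0]}, {"claw": -0.3, "slide": [0, 0, -0.2], "rot": [0, 0, 0]}, {"claw": -0.3, "slide": [0, 0, -0.4], "rot": [0, 0, 0]}, {"claw": -0.3, "slide": [0, 0, -0.6], "rot": [0, 0, 0]}])

```text
time: 16.6
eef_pos: [0.5633, 0.1827, 0.0376]
ee_rot: [-0.576, 0.76, 0.24, -0.179]
ft_force: [0.0, 0.6, 0.7]
opening: 0.651
```

Call:
jog_arm(deltas=[{"claw": -0.3, "slide": [0, 0, -0.8], "rot": [0, 0, 0]}, {"claw": -0.3, "slide": [0, 0, -1.0], "rot": [0, 0, 0]}, {"claw": -0.3, "slide": [0, 0, -1.2], "rot": [0, 0, 0]}, {"claw": -0.3, "slide": [0, 0, -1.5], "rot": [0, 0, 0]}, {"claw": -0.3, "slide": [0, 0, -1.5], "rot": [0, 0, 0]}, {"claw": -0.3, "slide": [0, 0, -1.5], "rot": [0, 0, 0]}, {"claw": -0.3, "slide": [0, 0, -1.2], "rot": [0, 0, 0]}, {"claw": -0.3, "slide": [0, 0, -0.8], "rot": [0, 0, 0]}, {"claw": -0.3, "slide": [0, 0, -0.4], "rot": [0, 0, 0]}, {"claw": -0.3, "slide": [0, 0, 0], "rot": [0, 0, 0]}])

```text
time: 17.43
eef_pos: [0.6261, 0.1621, 0.1314]
ee_rot: [-0.577, 0.762, 0.236, -0.176]
ft_force: [0.3, 0.4, 0.5]
opening: 0.651
```

Run:
```python
from h import *; from station import arm
s=arm.get_state();print(s["ft_force"],s["eef_pos"],s["opening"],s["time"])
for n in("side","top"):
    c=arm.camera(n); f=c["frame"][:,:,::-1]; cv2.imwrite(f"pics/{n}9.png",f)
    a=f[130:330,250:470] if n=="side" else f[120:260,170:450]
    cv2.imwrite(f"pics/{n}9c.png",cv2.resize(a,None,fx=2.8,fy=2.8,interpolation=cv2.INTER_CUBIC))
    for t in("long_pack_center","short_pack_center"): 
        for r in arm.recognise(n,t): print(n,t,r["score"],r["bbox"],(back(c,r["bbox"][:2],.032)).round(3))
c=arm.camera("wrist"); cv2.imwrite("pics/wrist9.png",c["frame"][:,:,::-1])
print("short exp",T(BLK,[0,-.066,.05]))
```

```text
[0.30316066 0.39168142 0.51521514] [0.62606824 0.162125   0.13136801] 0.6514656545396044 17.4333
side long_pack_center 0.83 [306.6, 168.6, 35.9, 22.6] [0.535 0.187 0.032]
side short_pack_center 0.67 [415.3, 273.1, 37.0, 24.7] [ 0.506 -0.266  0.032]
top long_pack_center 0.97 [220.2, 173.0, 24.4, 35.0] [0.532 0.185 0.032]
top short_pack_center 0.78 [417.2, 192.2, 21.7, 22.4] [ 0.494 -0.277  0.032]
short exp [[ 0.4954938  -0.27556377  0.05      ]]
```

View pics/side9c.png

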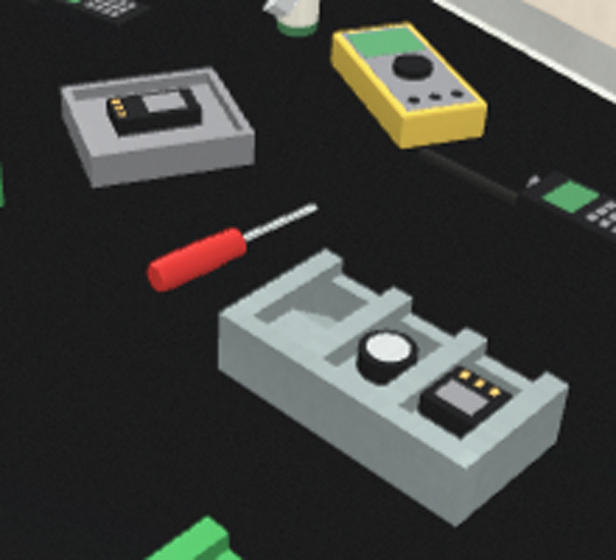

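View pics/top9c.png

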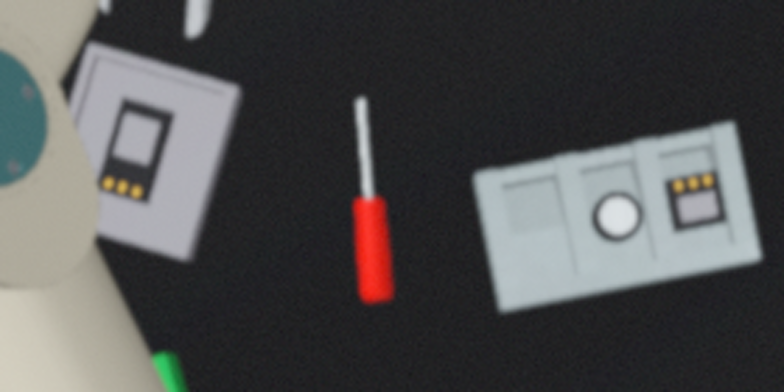

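View pics/wrist9.png

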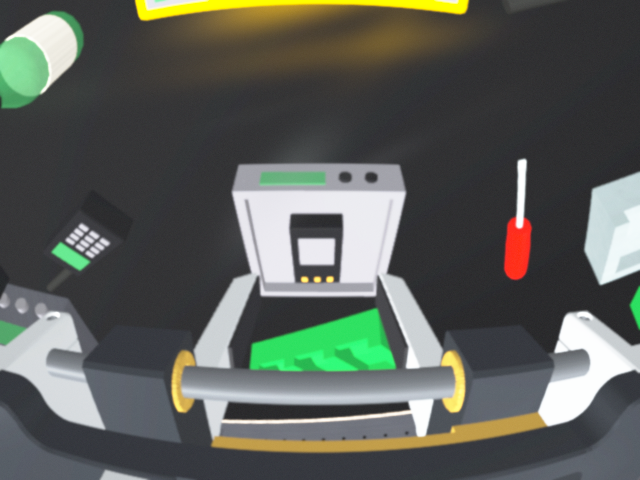

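The long pack lies flat in the bay, contacts up, at about (155,110) in the side crop. The short pack at (465,400) and the loudspeaker at (385,352) are still in their pockets. The robot touches nothing, so I hand in.

```bash
python3 -c "
from station import arm
print(arm.job_done())"
```

```text
the job is handed in; nothing more can be done
None
```

The long battery pack is lying flat, contacts up, in the analyser bay, and I handed the job in at about 18 s of the 48 s allowed.

**What I did:** I pressed the pack's notch-side end with the closed fingers to about 8 mm below the block's top, and it tipped. I gripped the raised end at 45 N (55 N from the lift on) and lifted the pack out. I then lowered it into the bay until the wrist force showed contact, and released with the fingers only part open to clear the rim.

**Change of plan:** The arm could not tilt the tool far enough forward to lay the pack pointing away from the robot. I turned it half round instead, so its contact end points towards the robot, along the bay's x axis.

**Last checks:**
- **Pack position:** the pack centre measures about (0.532, 0.185) in the top view and (0.535, 0.187) in the side view. The fitted bay centre is (0.532, 0.189), so the pack is 2–5 mm off centre.
- **Other parts:** the short pack and the loudspeaker look undisturbed in their pockets.
- **Robot:** the tool was well clear of everything before hand-in, and the wrist forces I read never exceeded about 1.5 N.

No check failed. The side-view estimate of the short pack was about 1 cm off because I assumed too low a height for it; the top view agreed within a few millimetres.

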